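# Stack the clutch rings and hold the bayonet retainer locked down

### The job

Assemble the small clutch on its spring fixture: lay the green friction ring and then the steel ring squarely on the pressure plate, around the post and centred on it. Then fit the red retainer: lower it with its slot over the yellow T-bar, push it down against the spring until its floor is below the bar, and turn it a quarter turn (either way) so that its slot lies square across the bar. Finish still gripping the retainer and pressing it all the way down to the spring's stop: do not let it rise or let go, and leave the spanner, the screwdriver and the blue tin where they are.

Things in the scene. Friction and masses are not known exactly. Their poses are not given: they have to be found in the camera images.
- tbar (a point): Centre of the fixture's yellow T-bar, 68 mm above the bench: 34 mm long along its own x, 8 mm wide (y), 8 mm high (underside 64, top 72 mm above the bench), crosswise on top of a fixed upright 12 mm round post. The post stands in the middle of a dark base plate, 110 mm square and 12 mm high, fixed to the bench; position and yaw vary. z is up.
- press (a joint): How far the round aluminium pressure plate (60 mm diameter, around the post, under the T-bar) is pushed down, in m: 0 at rest (top 45 mm above the bench), 0.010 on its stop (top 35 mm above the bench). It starts moving at about 7 N, reaches the stop at 14 N, and springs back when let go.
- press_top (a point): Centre of the pressure plate's upper face, on the post's axis, 45 mm above the bench at rest. The first ring rests on it.
- green_ring_center (a point): Centre (half-way up) of the green friction ring: flat, outer diameter 60 mm, hole 44 mm, 8 mm thick, z is its axis, about 45 g. Starts flat on the bench. It passes over the T-bar with 5 mm to spare at each end.
- steel_ring_center (a point): Centre (half-way up) of the bright steel ring: flat, outer diameter 60 mm, hole 44 mm, 8 mm thick, z is its axis, about 80 g. Starts flat on the bench.
- retainer_center (a point): Centre (20 mm above the underside) of the red eight-sided collar, 40 mm high, 54 mm across flats (flats face its x, y and diagonals), 42 mm inside, open on top. Its 8 mm thick floor has a slot 40 mm along its x, 14 mm wide (18 x 18 in the middle); white marks at the slot's ends. Starts upright on the bench. It turns freely once its underside is below 56 mm height; 51 mm on the stop.
- spanner: Steel spanner lying on the bench; leave it alone.
- driver: Screwdriver lying on the bench; leave it alone.
- grease_tin: Closed blue tin with a white lid, 60 mm in diameter and 60 mm high, standing on the bench beyond the fixture; origin at the centre of its underside; leave it alone.

How it is judged:
By the outcome, as a careful person would: the job done as asked, in the order asked, and still so for the second after the job is handed in, while the arm keeps its last pose, push and grip.
It also fails if it takes over 64 s, if anything falls off the work surface, if the arm or the gripper's body presses on something with over 40 N, if the wrist force passes 120 N, or if a joint passes its speed limit or range.

### The arm

A 7-joint arm with a two-finger parallel gripper is mounted at the origin on the work surface. World frame = base frame: x ahead of the robot, y to its left, z up, the work surface at z = 0. Lengths are in mm, angles in rad, forces in N, time in s.
With the tool pointing down it reaches from about 400 to 875 mm from the base axis. Payload 4.4 kg.
Tool frame: the origin (TCP) lies midway between the tips of the shut fingers; the grasp point (between the pads) lies grasp_offset behind it (grasp_offset is the distance from the TCP to the grasp point, in mm); z points along the fingers, y is the line along which they close (so a half turn about z gives the same grasp; the last joint's range is limited). The gripper opens to 85 mm and grips with 20 to 120 N. Pads are 22 mm wide; open, the fingers measure 114 mm over their backs; the gripper's body (76 mm by 85 mm) begins 54 mm behind the grasp point. The pads swing forward as they close: fully open they stand 13 mm farther back than shut.
Start: joints at [-1.218, 0.628, 0.038, 1.517, -0.027, 0.996, -0.02], TCP at [264.31, 593.85, 231.313] pointing down, gripper open.
Joint ranges: [-3.06, 3.06], [-0.37, 2.12], [-1.25, 1.32], [0.18, 2.47], [-1.1, 4.24], [0.23, 1.98], [-2.94, 2.94]. Speed limits (rad/s): [2.57, 2.57, 3.14, 3.14, 3.14, 3.14, 3.14].

### API

Orientations are given as [roll, pitch, yaw] about the fixed x, y, z axes, in that order (R = Rz(yaw) Ry(pitch) Rx(roll)).
In Python, from cell import * gives the robot as it stands. The module is installed in compiled form; this text tells all that it offers.
- The arm moves only by the shell command python3 -m jog 'ROWS'. ROWS is a JSON object of lists of equal length, an entry for each row: "angular": the turn, a rotation vector about the tool's x, y, z in degrees, a list of three; "travel": the shift along the tool's x, y, z in cm, a list of three; "fingers": the closure, from 0 (fully open) to 1 (shut). In form: {"angular": [[rx, ry, rz], ...], "travel": [[tx, ty, tz], ...], "fingers": [fingers, ...]}. A call has 1 to 5 rows; each row is the pose to reach, as a shift and turn from the pose commanded when the call began, along the tool's axes at that moment; what a row does not reach only later rows make up. A row lasts 1/8 s, in which the tool goes at most 62.5 mm and 10.7 degrees, less where a joint would pass 70% of its speed; a pose out of reach is approached as far as the arm can. A call with a gripper value outside its range is refused whole. The fingers move at their own pace and stop on an object; the grip force is fixed at half the most. Time passes only in rows, so rows that repeat a pose let the fingers close. It gives the time, the measured TCP pose, the force and the opening at its end, in the units of the state.
- read_state(): the state, without advancing time (a new reading comes with each control period).
- get_image(name): name is "side" or "top" or "wrist"; returns the picture (480x640x3 uint8, red, green, blue); there is no depth.
- camera_model(name): a dict with "mtx" (3x3 intrinsics, pixels), "k1" (the pictures are not rectified: a ray, as slopes to the right and down, at radius r is drawn at 1 + k1 r^2 times it, then the intrinsics apply), "T" (4x4, takes a point from camera to world coordinates). Camera axes: x right, y down, z forward; pixel columns grow to the right and rows downward; lengths in mm; the calibration is good to about 2 mm. A picture is of the moment at which its call begins: read the wrist's pose just before it. camera_model takes no time and is no camera call; for the wrist camera it gives the pose at the moment of the call.
- finish_job(): hands the job in, once; it reports no verdict.
The state is a dict: "clock": time; "qpos": joint angles; "qd": joint speeds; "tau": joint torques, N m; "eef_pos": TCP position; "tool_rot": TCP orientation; "force": force on the tool from outside, world axes, zero at the start; "torque": the same for the moment, N m; "width": finger opening in mm.
Only numpy, scipy, OpenCV 4.12 (cv2) and the standard library are available. Lean on these libraries where they do the work, as an engineer would, in place of code of your own. Each camera call takes 0.05 s, during which the arm holds its last target. There are 200 camera calls.

## Working session

There is one attempt and no reset: what is moved stays moved. The work goes in short steps, Python scripts to look and compute and a shell command to move; the robot and the scene stay as the last step left them, time stands still between calls to the robot, and variables do not carry over. Pictures are saved under pics/ and viewed, on a budget of 10 in all, crops included, one or two more only if the job needs it, and the job is handed in when it is done.

```bash
mkdir -p pics; ls; cat > h.py <<'E'
from cell import *
import numpy as np, cv2
def ray(cm,u,v):
    K=np.array(cm["mtx"]);T=np.array(cm["T"])
    x=(u-K[0,2])/K[0,0];y=(v-K[1,2])/K[1,1]
    s=1.0
    for _ in range(20):
        s=1+cm["k1"]*((x/s)**2+(y/s)**2)
    d=T[:3,:3]@np.array([x/s,y/s,1.0]);return T[:3,3],d
def onz(cm,u,v,z):
    o,d=ray(cm,u,v);return o+d*(z-o[2])/d[2]
def save(im,n): cv2.imwrite("pics/"+n,im[:,:,::-1])
E
python3 - <<'E'
from h import *
s=read_state();print(s)
for n in("top","side"):
    im=get_image(n);np.save(n+".npy",im);save(im,n+"0.png")
    c=camera_model(n);print(n,np.round(c["mtx"],1).tolist(),c["k1"],np.round(c["T"],3).tolist())
E
```

```text
pics
{'clock': 0.0, 'qpos': array([-1.21782257,  0.62931929,  0.03845368,  1.51834283, -0.02699862,
        0.9962692 , -0.01998611]), 'qd': array([ 3.63225718e-05,  5.88817357e-04, -5.46713303e-04, -1.01638108e-03,
       -8.48804592e-04,  1.22999593e-03, -1.50295993e-03]), 'tau': array([ 1.21735051e-03, -5.63420641e+01,  1.22640934e+00, -1.93448746e+01,
        1.09544961e-02,  1.04330099e-02,  7.35781441e-06]), 'eef_pos': array([264.05234087, 593.29513284, 230.41472109]), 'tool_rot': array([-3.13977254e+00,  2.99445682e-05,  2.72282465e+00]), 'force': array([ 0.24159061, -0.34830453, -0.40712536]), 'torque': array([ 0.04465691, -0.02990536, -0.03150633]), 'width': 85.6084308362433}
top [[481.5, 0.0, 321.9], [0.0, 481.5, 240.2], [0.0, 0.0, 1.0]] -0.12971790680014367 [[-0.009, -0.999, 0.053, 507.182], [-1.0, 0.01, 0.02, -94.681], [-0.02, -0.053, -0.998, 1139.123], [0.0, 0.0, 0.0, 1.0]]
side [[447.3, 0.0, 316.3], [0.0, 447.3, 239.7], [0.0, 0.0, 1.0]] -0.06232919935483795 [[-0.993, -0.077, 0.094, 489.164], [-0.12, 0.544, -0.831, 722.568], [0.013, -0.836, -0.549, 599.48], [0.0, 0.0, 0.0, 1.0]]
```

View pics/top0.png

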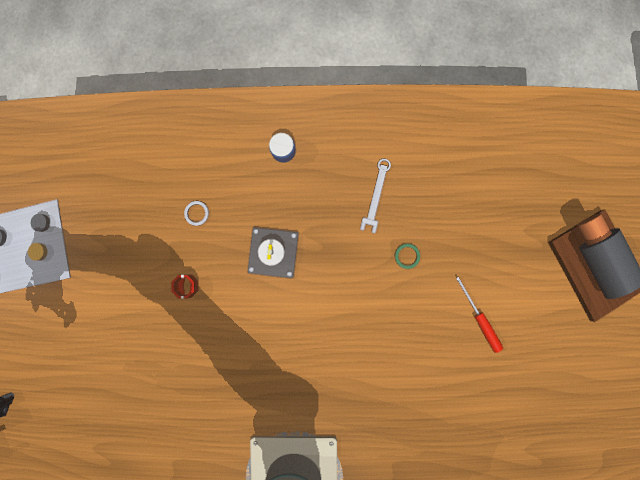

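View pics/side0.png

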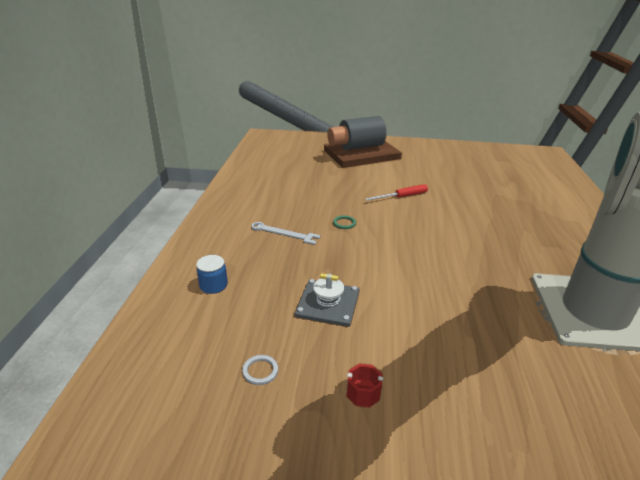

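The top view shows the green ring at (407,256), steel ring (196,213), retainer (185,286), fixture (271,252) and tin (282,147). The side view agrees.

```bash
cat >> h.py <<'E'
def blobs(m,amin=30):
    n,l,st,c=cv2.connectedComponentsWithStats(m.astype(np.uint8))
    return [(tuple(np.round(c[i],1)),int(st[i,4]),l==i) for i in range(1,n) if st[i,4]>=amin]
def hullc(m):
    p=np.argwhere(m)[:,::-1].astype(np.int32);h=cv2.convexHull(p.reshape(-1,1,2))
    M=cv2.moments(h);return M["m10"]/M["m00"],M["m01"]/M["m00"],h.reshape(-1,2)
def circ(cm,h,z):
    P=np.array([onz(cm,u,v,z)[:2] for u,v in h]);A=np.c_[2*P,np.ones(len(P))]
    s=np.linalg.lstsq(A,(P**2).sum(1),rcond=None)[0];return s[:2],np.sqrt(s[2]+s[0]**2+s[1]**2)
E
python3 - <<'E'
from h import *
for n in("top","side"):
    im=np.load(n+".npy");cm=camera_model(n);hsv=cv2.cvtColor(im,cv2.COLOR_RGB2HSV).astype(int);H,S,V=[hsv[...,i] for i in range(3)]
    def roi(x0,x1,y0,y1):
        z=np.zeros(H.shape,bool);z[y0:y1,x0:x1]=1;return z
    R={"top":dict(g=(385,430,235,280),s=(178,216,193,233),r=(165,207,267,307),t=(255,290,235,270),y=(255,290,235,270)),
       "side":dict(g=(325,365,210,235),s=(235,285,350,390),r=(335,395,355,415),t=(305,350,270,312),y=(305,350,265,300))}[n]
    M=dict(g=(H>60)&(H<95)&(S>80),s=(S<60)&(V>100),r=((H<5)|(H>174))&(S>150),t=(S<50)&(V>150),y=(H>24)&(H<34)&(S>120)&(V>150))
    for k in R:
        m=M[k]&roi(*R[k]);b=max(blobs(m,3),key=lambda b:b[1]) if k!='y' else (0,m.sum(),m)
        u,v,h=hullc(b[2]);z=dict(g=8,s=8,r=40,t=45,y=72)[k]
        print(n,k,b[1],round(u,1),round(v,1),np.round(onz(cm,u,v,z),1),*[np.round(q,1) for q in circ(cm,h,z)])
        if k=='y':
            P=np.array([onz(cm,u,v,72)[:2] for u,v in np.argwhere(m)[:,::-1]]);print(P.mean(0),cv2.minAreaRect(P.astype(np.float32)),cv2.fitLine(P.astype(np.float32),2,0,.01,.01).ravel())
    if n=="top":
        w=(S<60)&(V>150)&roi(*R['r']);print([(b[0],b[1],onz(cm,*b[0],40).round(1)) for b in blobs(w,3)])
E
```

```text
top g 151 407.3 255.6 [ 528.7 -272.4    8. ] [ 528.6 -272.4] 28.0
top s 236 196.0 212.9 [635.5 228.9   8. ] [635.7 228.8] 29.7
top r 55 189.3 282.6 [470.1 235.   40. ] [464.3 244.5] 22.1
top t 490 270.5 252.0 [539.3  44.7  45. ] [539.3  44.6] 30.1
top y 32 269.2 251.3 [539.9  44.3  72. ] [540.1  47.1] 14.3
[540.77507504  43.76438246] ((540.5025024414062, 44.1080207824707), (7.097342014312744, 31.621070861816406), 84.56488800048828) [ 9.94609594e-01 -1.03690475e-01  5.40775085e+02  4.37643814e+01]
[((np.float64(182.0), np.float64(276.0)), 9, array([485.3, 252.4,  40. ])), ((np.float64(181.6), np.float64(296.8)), 5, array([437.2, 253.4,  40. ]))]
side g 84 344.1 221.9 [ 529.3 -265.1    8. ] [ 529.2 -265.8] 28.0
side s 532 259.9 369.4 [635.9 233.5   8. ] [635.7 232.3] 31.3
side r 1185 364.0 384.8 [463.2 268.5  40. ] [463.4 266.6] 35.9
side t 430 329.1 289.0 [538.3  52.5  45. ] [537.4  54.7] 34.8
side y 29 329.0 276.0 [539.9  46.5  72. ] [539.9  46.4] 14.1
[539.14807325  46.60660214] ((539.942138671875, 46.467796325683594), (8.093374252319336, 32.36272048950195), 82.6356201171875) [ 9.9155366e-01 -1.2969726e-01  5.3914807e+02  4.6606602e+01]
```

```bash
cat >> h.py <<'E'
from scipy.spatial.transform import Rotation as Ro
def plan(x,y,z,yaw=None,tilt=True):
    s=read_state();R=Ro.from_euler("xyz",s["tool_rot"]);c=np.array(s["eef_pos"])
    t=R.inv().apply(np.array([x,y,z])-c)/10
    yw=s["tool_rot"][2] if yaw is None else np.radians(yaw)
    r=(R.inv()*Ro.from_euler("xyz",[np.pi,0,yw])).as_rotvec(degrees=True)
    print("clock %.2f pos %s rpy %s w %.1f F %s"%(s["clock"],c.round(1),np.degrees(s["tool_rot"]).round(1),s["width"],np.round(s["force"],1)))
    print("travel",t.round(2),"turn",r.round(1))
E
python3 - <<'E'
from h import *
print(grasp_offset)
c=camera_model("wrist");s=read_state();R=Ro.from_euler("xyz",s["tool_rot"]).as_matrix();T=c["T"]
print(np.round(c["mtx"],1).tolist(),c["k1"]);print((R.T@T[:3,:3]).round(3),(R.T@(T[:3,3]-s["eef_pos"])).round(1))
plan(490,45,230,95)
E
```

```text
18.700000000000003
[[332.9, 0.0, 315.6], [0.0, 332.9, 240.3], [0.0, 0.0, 1.0]] -0.018507944622284382
[[-0.    -0.952 -0.305]
 [ 1.    -0.    -0.001]
 [ 0.001 -0.305  0.952]] [  78.2   -0.7 -141.9]
clock 0.10 pos [264.1 593.3 230.5] rpy [-179.9    0.   156. ] w 85.4 F [-1.  -0.3  0.3]
travel [-42.94 -40.91   0.12] turn [-0.1  0.1 61. ]
```

```bash
python3 -c "
from h import *
plan(540,45,190,95)"
```

```text
clock 0.10 pos [264.1 593.3 230.5] rpy [-179.9    0.   156. ] w 85.4 F [-1.  -0.3  0.3]
travel [-47.51 -38.87   4.12] turn [-0.1  0.1 61. ]
```

```bash
python3 -m jog '{"angular":[[0,0,10],[0,0,20],[0,0,30],[0,0,40],[0,0,50]],"travel":[[-4.5,-3.7,0.4],[-9,-7.4,0.8],[-13.5,-11.1,1.2],[-18,-14.8,1.6],[-22.5,-18.5,2]],"fingers":[0,0,0,0,0]}'; python3 -c "
from h import *
plan(540,45,190,95)"
```

```text
clock: 0.72
eef_pos: [395.1, 331.5, 211.1]
tool_rot: [-3.142, 0.0, 1.845]
force: [1.2, 0.3, -0.2]
width: 85.2
clock 0.72 pos [395.1 331.5 211.1] rpy [-180.     0.   105.7] w 85.2 F [ 1.2  0.3 -0.2]
travel [-31.5    6.2    2.11] turn [-0.   0.  10.7]
```

```bash
python3 -m jog '{"angular":[[0,0,4],[0,0,8],[0,0,10.7],[0,0,10.7],[0,0,10.7]],"travel":[[-6,1.2,0.4],[-12,2.4,0.8],[-18,3.6,1.2],[-24,4.7,1.6],[-30,5.9,2.1]],"fingers":[0,0,0,0,0]}'; python3 - <<'E'
from h import *
c=camera_model("wrist");im=get_image("wrist");np.save("w1.npy",im);save(im,"w1.png")
plan(540,45,190,95)
plan(529,-269,150,95)
E
```

```text
clock: 1.35
eef_pos: [534.6, 59.7, 190.0]
tool_rot: [-3.141, -0.0, 1.664]
force: [0.9, 1.4, -0.0]
width: 85.4
clock 1.40 pos [538.5  48.4 190.1] rpy [179.8   0.4  94.6] w 85.3 F [ 4.1 -8.3  1.8]
travel [-0.35  0.12  0.02] turn [ 0.2  0.4 -0.4]
clock 1.40 pos [538.5  48.4 190.1] rpy [179.8   0.4  94.6] w 85.3 F [ 4.1 -8.3  1.8]
travel [-31.53  -3.53   4.25] turn [ 0.2  0.4 -0.4]
```

View pics/w1.png

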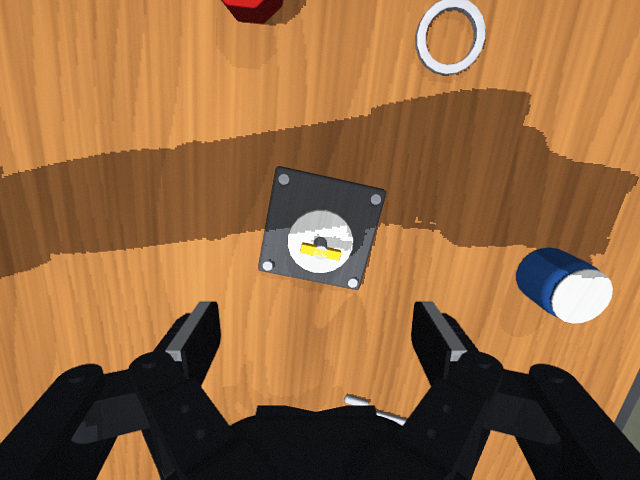

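The wrist view shows the fixture with the bar at about (320,250) and the plate at (320,241), both well clear. The arm was still settling when it was taken.

```bash
cat >> h.py <<'E'
def wshot(n):
    c=camera_model("wrist");im=get_image("wrist");save(im,n);return c,im
def chan(im):
    h=cv2.cvtColor(im,cv2.COLOR_RGB2HSV).astype(int);return h[...,0],h[...,1],h[...,2]
def box(x0,x1,y0,y1):
    z=np.zeros((480,640),bool);z[y0:y1,x0:x1]=1;return z
def big(m): return max(blobs(m,3),key=lambda b:b[1])[2]
def line(cm,m,z):
    P=np.array([onz(cm,u,v,z)[:2] for u,v in np.argwhere(m)[:,::-1]]).astype(np.float32)
    l=cv2.fitLine(P,2,0,.01,.01).ravel();r=cv2.minAreaRect(P)
    return np.round(r[0],1),np.round(r[1],1),round(float(np.degrees(np.arctan(l[1]/l[0]))),1)
E
python3 - <<'E'
from h import *
s=read_state();c=camera_model("wrist");R=Ro.from_euler("xyz",s["tool_rot"]).as_matrix()
A=R.T@c["T"][:3,:3];o=R.T@(c["T"][:3,3]-s["eef_pos"])
R2=Ro.from_euler("xyz",[-3.141,0,1.664]).as_matrix();T=np.eye(4);T[:3,:3]=R2@A;T[:3,3]=R2@o+[534.6,59.7,190]
c["T"]=T;im=np.load("w1.npy");H,S,V=chan(im)
y=(H>22)&(H<34)&(S>150)&(V>170)&box(285,360,230,270)
print(y.sum(),line(c,y,72))
u,v,h=hullc((S<60)&(V>110)&box(280,360,200,280) | y);print(circ(c,h,45))
u,v,h=hullc(big((S<60)&(V>130)&box(400,500,0,90)));print("steel",circ(c,h,8))
E
```

```text
257 (array([539.3,  44.2]), array([ 6.9, 33.3]), -7.0)
(array([539.21434421,  33.96375898]), np.float64(38.95930708002218))
steel (array([635.08797037, 228.10761615]), np.float64(29.371366882851802))
```

```bash
python3 -m jog '{"angular":[[0,0,0],[0,0,0],[0,0,0],[0,0,0],[0,0,0]],"travel":[[-6,-0.7,0.8],[-12,-1.4,1.6],[-18,-2.1,2.4],[-24,-2.8,3.2],[-30,-3.5,4]],"fingers":[0,0,0,0,0]}'; python3 -m jog '{"angular":[[0,0,0],[0,0,0]],"travel":[[0,0,0],[0,0,0]],"fingers":[0.0,0.0]}'; python3 - <<'E'
from h import *
c,im=wshot("w2.png");H,S,V=chan(im)
m=big((H>60)&(H<95)&(S>70));u,v,h=hullc(m);print(m.sum(),u,v,circ(c,h,8))
plan(529,-269,30,95)
E
```

```text
clock: 2.02
eef_pos: [526.7, -242.1, 149.8]
tool_rot: [-3.141, -0.001, 1.664]
force: [1.0, 0.3, 0.4]
width: 85.3
clock: 2.28
eef_pos: [526.6, -240.0, 149.8]
tool_rot: [-3.141, -0.001, 1.663]
force: [-1.0, 0.2, -0.9]
width: 85.5
1498 314.5562482909489 259.36363139185124 (array([ 527.92724356, -272.42865608]), np.float64(29.531153354812055))
clock 2.33 pos [ 527.1 -239.   150. ] rpy [-1.80e+02 -1.00e-01  9.54e+01] w 85.0 F [-0.7 -0.5  0.4]
travel [-3.02 -0.08 11.99] turn [-0.  -0.1  0.4]
```

```bash
python3 -m jog '{"angular":[[0,0,0],[0,0,0],[0,0,0],[0,0,0],[0,0,0]],"travel":[[-1.6,-0.1,4],[-3.3,-0.2,9],[-3.33,-0.2,12.5],[-3.33,-0.2,13.5],[-3.33,-0.2,13.5]],"fingers":[0.18,0.18,0.18,0.18,0.18]}'; python3 - <<'E'
from h import *
c,im=wshot("w3.png")
plan(528,-272.4,4,95.3)
E
```

```text
clock: 2.95
eef_pos: [528.6, -272.6, 15.5]
tool_rot: [3.142, -0.001, 1.665]
force: [0.0, 0.1, 0.1]
width: 70.0
clock 3.00 pos [ 529.2 -273.3   16.4] rpy [179.9   0.   95.4] w 70.0 F [-0.6 -0.8  1.2]
travel [ 0.1  -0.11  1.24] turn [0.1 0.  0.1]
```

View pics/w3.png

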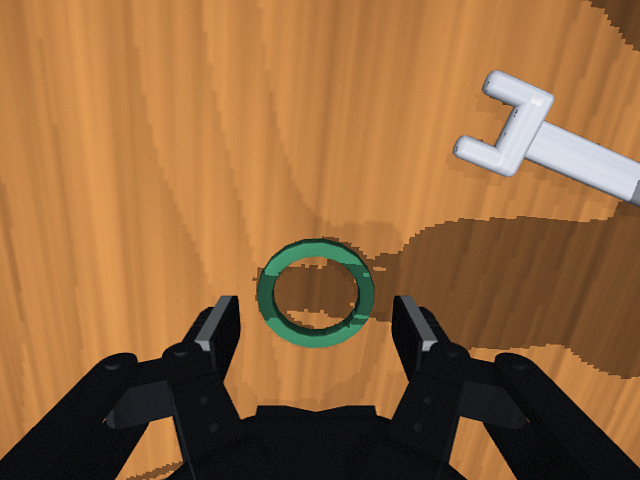

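Ring at (316,292), centred between the fingers, whose tips are still above it; the spanner is clear. Next I step down and watch the force.

```bash
python3 -m jog '{"angular":[[0,0,0],[0,0,0],[0,0,0]],"travel":[[0,0,0.6],[0,0,1.2],[0,0,1.2]],"fingers":[0.18,0.18,0.18]}'; python3 -m jog '{"angular":[[0,0,0],[0,0,0]],"travel":[[0,0,0.3],[0,0,0.3]],"fingers":[0.18,0.18]}';python3 -m jog '{"angular":[[0,0,0],[0,0,0]],"travel":[[0,0,0.2],[0,0,0.2]],"fingers":[0.18,0.18]}'; python3 - <<'E'
from h import *
c,im=wshot("w4.png");H,S,V=chan(im)
m=big((H>60)&(H<95)&(S>70));u,v,h=hullc(m);print(m.sum(),u,v,circ(c,h,8))
plan(528,-272.4,4,95.3)
E
```

```text
clock: 3.38
eef_pos: [527.8, -273.9, 3.2]
tool_rot: [-3.141, -0.0, 1.663]
force: [-0.1, -0.7, 0.0]
width: 69.8
clock: 3.62
eef_pos: [527.9, -274.1, 0.1]
tool_rot: [-3.141, -0.0, 1.663]
force: [-0.1, -1.2, 0.6]
width: 70.1
clock: 3.88
eef_pos: [527.9, -274.0, -1.9]
tool_rot: [-3.141, -0.0, 1.663]
force: [0.2, -0.3, 0.2]
width: 70.2
6361 317.30584291582517 306.88801879404855 (array([ 527.96251513, -271.86504067]), np.float64(29.58342083065253))
clock 3.92 pos [ 528.  -274.    -1.8] rpy [-180.    -0.    95.3] w 69.9 F [-0.6 -0.4 -0.4]
travel [ 0.16  0.02 -0.58] turn [-0. -0.  0.]
```

```bash
python3 -m jog '{"angular":[[0,0,0],[0,0,0]],"travel":[[0.2,0,0.1],[0.2,0,0.15]],"fingers":[0.18,0.18]}';python3 -m jog '{"angular":[[0,0,0],[0,0,0]],"travel":[[0,0,0.15],[0,0,0.15]],"fingers":[0.18,0.18]}'; python3 - <<'E'
from h import *
c,im=wshot("w5.png");plan(528,-272,-6,95.3)
E
```

```text
clock: 4.18
eef_pos: [527.8, -271.7, -3.3]
tool_rot: [-3.142, -0.0, 1.664]
force: [-0.6, -0.2, 0.2]
width: 70.2
clock: 4.42
eef_pos: [527.7, -272.1, -4.9]
tool_rot: [-3.141, -0.0, 1.663]
force: [0.0, 0.0, 0.9]
width: 70.1
clock 4.47 pos [ 527.8 -272.1   -4.8] rpy [-180.    -0.    95.3] w 70.2 F [-0.  -0.2  0.1]
travel [0.01 0.03 0.12] turn [-0. -0. -0.]
```

View pics/w5.png

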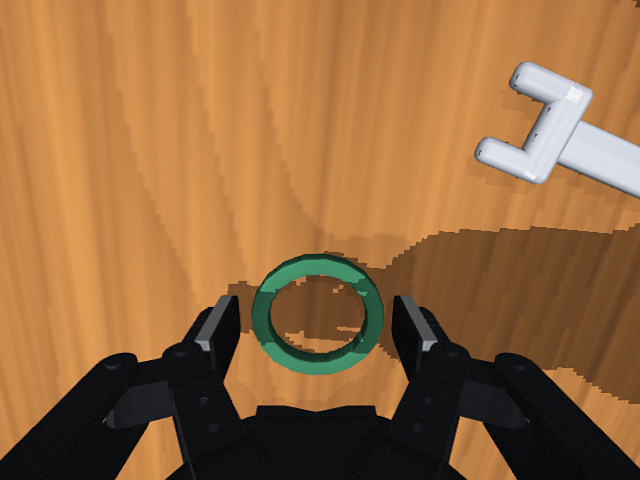

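The ring at (317,313) lies between the pads, both tips clear of it and probably a few mm above the bench. I'll go slightly lower and close.

```bash
python3 -m jog '{"angular":[[0,0,0],[0,0,0]],"travel":[[0,0,0.15],[0,0,0.15]],"fingers":[0.18,0.18]}';python3 -m jog '{"angular":[[0,0,0],[0,0,0],[0,0,0],[0,0,0],[0,0,0]],"travel":[[0,0,0],[0,0,0],[0,0,0],[0,0,0],[0,0,0]],"fingers":[0.26,0.35,0.5,0.5,0.5]}'; python3 - <<'E'
from h import *
plan(539.5,44.2,130,95.3)
E
```

```text
clock: 4.72
eef_pos: [527.7, -272.0, -6.4]
tool_rot: [-3.141, -0.0, 1.663]
force: [0.1, -0.7, -0.2]
width: 69.6
clock: 5.35
eef_pos: [528.4, -272.5, -4.2]
tool_rot: [3.14, 0.001, 1.663]
force: [-2.9, 0.6, 15.7]
width: 57.0
clock 5.35 pos [ 528.4 -272.5   -4.2] rpy [179.9   0.   95.3] w 57.0 F [-2.9  0.6 15.7]
travel [ 31.42   4.04 -13.43] turn [ 0.1  0.  -0. ]
```

```bash
python3 -m jog '{"angular":[[0,0,0],[0,0,0],[0,0,0],[0,0,0]],"travel":[[0,0,-0.3],[0,0,-1],[0,0,-3],[0,0,-5]],"fingers":[0.5,0.5,0.5,0.5]}'; python3 - <<'E'
from h import *
c,im=wshot("w6.png");plan(539.5,44.2,130,95.3)
H,S,V=chan(im);m=big((H>60)&(H<95)&(S>70));u,v,h=hullc(m);print(u,v,[ (z,circ(c,h,z)) for z in (8,56)])
E
```

```text
clock: 5.85
eef_pos: [528.0, -272.2, 45.2]
tool_rot: [3.141, 0.0, 1.663]
force: [0.1, 0.1, -0.5]
width: 56.3
clock 5.90 pos [ 529.6 -273.1   47.9] rpy [1.798e+02 1.000e-01 9.530e+01] w 56.9 F [-0.1 -1.   1.3]
travel [31.48  3.95 -8.28] turn [ 0.2  0.1 -0. ]
315.41946000054105 312.45902659416174 [(8, (array([ 529.83212895, -300.75592535]), np.float64(40.868486035860286))), (56, (array([ 527.28389208, -272.42412309]), np.float64(29.918215203249378)))]
```

View pics/w6.png

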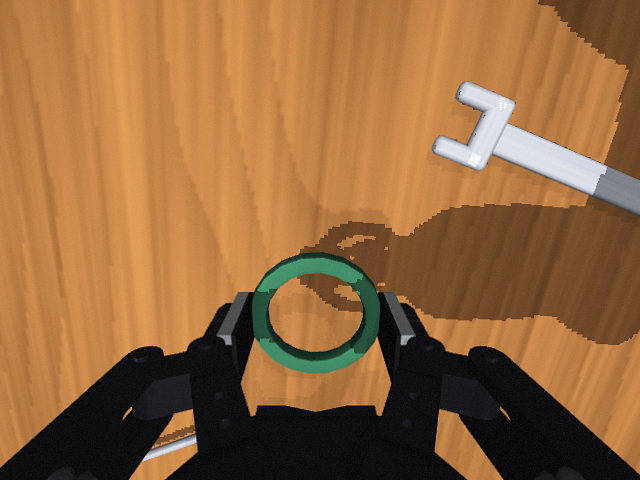

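The green ring is held level at (315,312), with the spanner undisturbed. Moving over the fixture.

```bash
python3 -m jog '{"angular":[[0,0,0],[0,0,0],[0,0,0],[0,0,0],[0,0,0]],"travel":[[3,0.4,-4],[9,1.2,-6],[15,2,-6],[21,2.7,-6],[26.5,3.4,-6]],"fingers":[0.5,0.5,0.5,0.5,0.5]}'; python3 -m jog '{"angular":[[0,0,0],[0,0,0],[0,0,0]],"travel":[[3,0.4,0],[5,0.63,0],[5,0.63,0]],"fingers":[0.5,0.5,0.5]}'; python3 -m jog '{"angular":[[0,0,0]],"travel":[[0,0,0]],"fingers":[0.5]}'; python3 - <<'E'
from h import *
c,im=wshot("w7.png");im2=get_image("top");save(im2,"t7.png");plan(539.5,44.2,90,95.3)
H,S,V=chan(im);m=big((H>60)&(H<95)&(S>70));u,v,h=hullc(m);s=read_state();print(u,v,circ(c,h,s["eef_pos"][2]+12))
y=(H>22)&(H<34)&(S>150)&(V>170)&box(200,450,100,400);b=big(y);print(y.sum(),b.sum(),line(c,b,72))
save(np.hstack([im[150:450,150:490],cv2.resize(im2[200:300,220:320],(300,300))]),"c7.png")
E
```

```text
clock: 6.52
eef_pos: [537.5, -2.6, 104.8]
tool_rot: [3.14, -0.0, 1.664]
force: [0.2, -0.1, -0.7]
width: 56.1
clock: 6.9
eef_pos: [539.0, 47.5, 104.4]
tool_rot: [3.141, -0.001, 1.667]
force: [0.7, -0.2, -1.0]
width: 56.6
clock: 7.02
eef_pos: [539.0, 44.0, 104.2]
tool_rot: [3.141, 0.001, 1.662]
force: [-0.1, 0.3, -0.2]
width: 56.4
clock 7.12 pos [538.9  43.6 104.1] rpy [180.    0.   95.2] w 56.7 F [-0.4  0.4 -0.9]
travel [0.06 0.06 1.41] turn [ 0.   0.  -0.1]
315.3987918681348 312.53152384435145 (array([538.31368131,  44.31874496]), np.float64(29.657535358792426))
255 158 (array([549.9,  42.1]), array([ 5.6, 12. ]), -14.7)
```

View pics/c7.png

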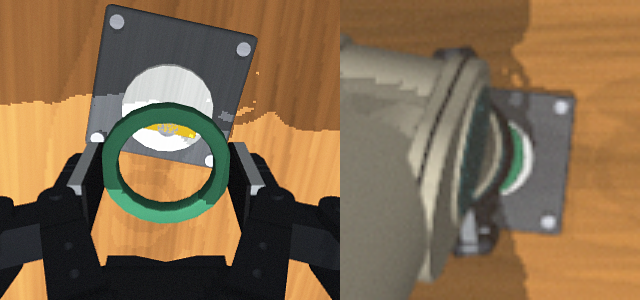

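The wrist view has the ring around (315,312) with the plate above it in the picture, as expected, and the four base screws visible. I'll use the screws as a second check on the post centre.

```bash
python3 - <<'E'
from h import *
c=camera_model("wrist");im=cv2.imread("pics/w7.png")[:,:,::-1].copy();H,S,V=chan(im)
P=[]
for u,v in((267,171),(393,199),(247,288),(359,311)):
    b=[x for x in blobs((V>120)&(S<60)&box(u-14,u+14,v-14,v+14),10)];b=max(b,key=lambda x:x[1]);P.append(onz(c,*b[0],14)[:2]);print(b[0],b[1],P[-1].round(1))
print((P[0]+P[3])/2,(P[1]+P[2])/2)
m=(V>140)&(S<40)&box(265,370,205,262);u,v,h=hullc(m);h=h[h[:,1]<258];print(circ(c,h,45))
plan(539.5,44.2,55,95.3)
E
```

```text
(np.float64(266.5), np.float64(171.2)) 172 [500.1  93.3]
(np.float64(393.2), np.float64(198.9)) 164 [589.9  82.1]
(np.float64(247.0), np.float64(282.1)) 338 [489.    8.6]
(np.float64(353.2), np.float64(306.3)) 309 [572.3  -4.8]
[536.2117714   44.25557757] [539.43318435  45.30402469]
(array([538.12729031,  40.85193257]), np.float64(32.154488985228056))
clock 7.12 pos [538.9  43.6 104.1] rpy [180.    0.   95.2] w 56.7 F [-0.4  0.4 -0.9]
travel [0.06 0.06 4.91] turn [ 0.   0.  -0.1]
```

```bash
python3 -m jog '{"angular":[[0,0,0],[0,0,0],[0,0,0],[0,0,0],[0,0,0]],"travel":[[0,0.1,1],[0,0.1,3],[0,0.1,4.7],[0,0.1,5.6],[0,0.1,5.6]],"fingers":[0.5,0.5,0.5,0.5,0.5]}'; python3 -m jog '{"angular":[[0,0,0],[0,0,0]],"travel":[[0,0,0.2],[0,0,0.4]],"fingers":[0.5,0.5]}';python3 -m jog '{"angular":[[0,0,0]],"travel":[[0,0,0]],"fingers":[0.5]}'; python3 -m jog '{"angular":[[0,0,0],[0,0,0]],"travel":[[0,0,0.1],[0,0,0.2]],"fingers":[0.5,0.5]}'
```

```text
clock: 7.75
eef_pos: [539.3, 45.1, 47.0]
tool_rot: [-3.14, 0.0, 1.663]
force: [0.1, -0.1, -0.2]
width: 56.6
clock: 8.0
eef_pos: [540.3, 45.5, 44.2]
tool_rot: [3.141, -0.0, 1.663]
force: [-0.7, -0.3, 0.0]
width: 56.9
clock: 8.12
eef_pos: [539.9, 45.5, 44.0]
tool_rot: [3.141, -0.0, 1.663]
force: [0.2, -0.2, -0.4]
width: 56.4
clock: 8.38
eef_pos: [539.9, 45.4, 41.9]
tool_rot: [3.141, -0.0, 1.663]
force: [-1.0, -0.1, 0.0]
width: 56.4
```

```bash
python3 -m jog '{"angular":[[0,0,0],[0,0,0]],"travel":[[-0.15,0,0.1],[-0.15,0,0.2]],"fingers":[0.5,0.5]}'; python3 -m jog '{"angular":[[0,0,0],[0,0,0]],"travel":[[0,0,0.1],[0,0,0.15]],"fingers":[0.5,0.5]}'
```

```text
clock: 8.62
eef_pos: [540.0, 44.3, 40.2]
tool_rot: [3.142, -0.001, 1.664]
force: [-1.4, 1.5, 6.7]
width: 56.7
clock: 8.88
eef_pos: [540.0, 44.3, 38.9]
tool_rot: [3.141, -0.001, 1.664]
force: [-1.9, 1.2, 7.6]
width: 56.6
```

```bash
python3 -m jog '{"angular":[[0,0,0],[0,0,0],[0,0,0]],"travel":[[0,0,-0.05],[0,0,-0.05],[0,0,-0.05]],"fingers":[0.3,0.18,0.15]}'; python3 -m jog '{"angular":[[0,0,0],[0,0,0],[0,0,0],[0,0,0],[0,0,0]],"travel":[[0,0,-1],[0,0,-4],[0,0,-8],[0,0,-12],[0,0,-12]],"fingers":[0.15,0.1,0,0,0]}';python3 -m jog '{"angular":[[0,0,0]],"travel":[[0,0,0]],"fingers":[0]}'; python3 - <<'E'
from h import *
c,im=wshot("w8.png");H,S,V=chan(im)
m=big((H>60)&(H<95)&(S>70)&box(200,440,100,400));u,v,h=hullc(m);print(u,v,circ(c,h,53))
y=(H>22)&(H<34)&(S>150)&(V>170)&box(200,450,100,400);b=big(y);print(y.sum(),b.sum(),line(c,b,72))
plan(635.3,228.5,110,95.3)
plan(635.3,228.5,110,110)
E
```

```text
clock: 9.25
eef_pos: [540.0, 43.7, 38.7]
tool_rot: [-3.141, 0.0, 1.663]
force: [0.9, 0.6, 0.0]
width: 72.9
clock: 9.88
eef_pos: [542.3, 43.9, 162.3]
tool_rot: [3.135, -0.0, 1.663]
force: [-0.3, 0.5, -0.4]
width: 85.3
clock: 10.0
eef_pos: [539.5, 44.1, 158.8]
tool_rot: [-3.141, -0.0, 1.664]
force: [0.9, 0.5, -0.9]
width: 85.4
316.2278895648105 237.67251598814536 (array([539.54978739,  43.39377365]), np.float64(29.604957849360954))
298 146 (array([528.7,  45.5]), array([ 7.1, 11.9]), -6.8)
clock 10.05 pos [539.2  44.  158.2] rpy [-179.9   -0.    95.3] w 85.4 F [-0.2 -0.1  0.4]
travel [17.48 11.29  4.8 ] turn [-0.1 -0.   0. ]
clock 10.05 pos [539.2  44.  158.2] rpy [-179.9   -0.    95.3] w 85.4 F [-0.2 -0.1  0.4]
travel [17.48 11.29  4.8 ] turn [ -0.1  -0.  -14.7]
```

View pics/w8.png

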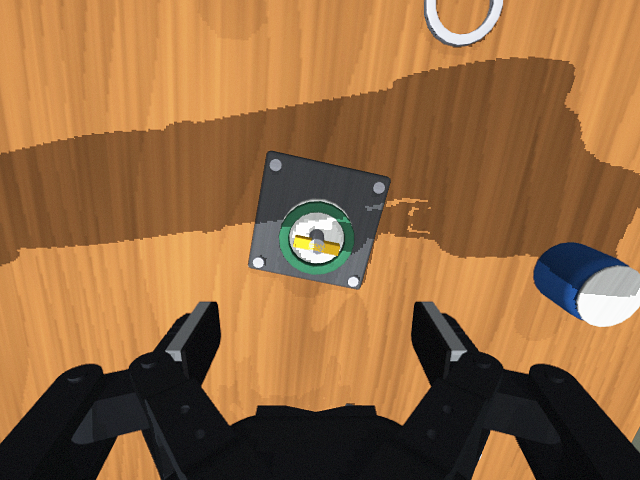

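The green ring sits flat around the post at (316,238), centred on plate and bar, with tin and spanner unmoved. Now the steel ring.

```bash
python3 -m jog '{"angular":[[0,0,0],[0,0,0],[0,0,0],[0,0,0],[0,0,0]],"travel":[[4.5,2.8,0.5],[9,5.6,2],[13.5,8.5,4],[17.5,11.3,7],[17.5,11.3,8]],"fingers":[0,0,0.18,0.18,0.18]}'; python3 -m jog '{"angular":[[0,0,0]],"travel":[[0,0,0]],"fingers":[0.18]}'; python3 - <<'E'
from h import *
c,im=wshot("w9.png");H,S,V=chan(im)
m=big((S<60)&(V>110)&box(200,440,100,400));u,v,h=hullc(m);q=circ(c,h,8);print(m.sum(),u,v,q)
plan(*q[0],-5,95.3)
c["T"][:3,3]+=0
im=cv2.imread("pics/w8.png")[:,:,::-1].copy();H,S,V=chan(im);print((((H>22)&(H<34)&(S>150)&(V>150)&box(285,345,228,262)).nonzero()[1].mean()))
E
```

```text
clock: 10.68
eef_pos: [634.4, 233.7, 74.1]
tool_rot: [-3.137, -0.002, 1.67]
force: [-0.3, -0.9, 0.6]
width: 69.8
clock: 10.8
eef_pos: [634.5, 227.0, 76.3]
tool_rot: [-3.137, 0.002, 1.663]
force: [0.3, -1.0, 0.1]
width: 70.1
2472 319.06823326185366 249.6686025732666 (array([635.74872443, 229.30945786]), np.float64(29.266786851514606))
clock 10.85 pos [635.5 226.4  77.8] rpy [-1.799e+02  1.000e-01  9.520e+01] w 69.8 F [ 0.7 -0.2  0.7]
travel [0.31 0.07 8.28] turn [-0.1  0.1 -0.1]
314.96308724832215
```

```bash
python3 -m jog '{"angular":[[0,0,0],[0,0,0],[0,0,0],[0,0,0],[0,0,0]],"travel":[[0.2,0.1,3],[0.2,0.1,6],[0.2,0.1,7.3],[0.2,0.1,7.8],[0.2,0.1,7.8]],"fingers":[0.18,0.18,0.18,0.18,0.18]}'; python3 - <<'E'
from h import *
c,im=wshot("w10.png");H,S,V=chan(im)
m=big((S<60)&(V>110)&box(246,390,230,400));u,v,h=hullc(m);q=circ(c,h,8);print(m.sum(),u,v,q)
plan(*q[0],-4,95.3)
E
```

```text
clock: 11.48
eef_pos: [637.7, 230.3, 1.7]
tool_rot: [3.14, -0.0, 1.663]
force: [-0.6, -0.4, 0.2]
width: 70.2
4944 312.25022305496077 308.69691291934333 (array([635.74815774, 229.56037826]), np.float64(29.227297624299133))
clock 11.53 pos [637.9 230.6   1.9] rpy [179.9  -0.   95.3] w 70.2 F [0.1 0.6 0.9]
travel [-0.08 -0.23  0.59] turn [ 0.1 -0.  -0. ]
```

```bash
python3 -m jog '{"angular":[[0,0,0],[0,0,0],[0,0,0]],"travel":[[-0.05,-0.2,0],[-0.1,-0.2,0.4],[-0.1,-0.2,0.6]],"fingers":[0.18,0.18,0.18]}'; python3 -m jog '{"angular":[[0,0,0],[0,0,0],[0,0,0],[0,0,0],[0,0,0]],"travel":[[0,0,0],[0,0,0],[0,0,0],[0,0,0],[0,0,0]],"fingers":[0.26,0.35,0.5,0.5,0.5]}'; python3 -m jog '{"angular":[[0,0,0],[0,0,0],[0,0,0],[0,0,0]],"travel":[[0,0,-0.3],[0,0,-1],[0,0,-3],[0,0,-6]],"fingers":[0.5,0.5,0.5,0.5]}'; python3 - <<'E'
from h import *
c,im=wshot("w11.png");H,S,V=chan(im);s=read_state()
m=big((S<60)&(V>110)&box(240,390,230,400));u,v,h=hullc(m);q=circ(c,h,s["eef_pos"][2]+12);print(m.sum(),u,v,q)
plan(539.4,43.7,110,95.3)
E
```

```text
clock: 11.9
eef_pos: [635.2, 229.5, -5.3]
tool_rot: [-3.142, -0.0, 1.663]
force: [-0.3, 0.2, -1.0]
width: 70.1
clock: 12.52
eef_pos: [636.0, 229.6, -4.1]
tool_rot: [3.14, -0.0, 1.663]
force: [-1.0, -0.1, 5.7]
width: 57.0
clock: 13.02
eef_pos: [634.8, 229.3, 55.7]
tool_rot: [-3.14, 0.0, 1.663]
force: [-0.5, -0.1, -0.8]
width: 57.3
5186 315.44397876501813 313.70943000838224 (array([633.8917025 , 232.25669238]), np.float64(28.033669561641137))
clock 13.07 pos [637.9 230.1  60.6] rpy [ 1.796e+02 -1.000e-01  9.530e+01] w 57.1 F [0.4 0.1 0.9]
travel [-17.64 -11.5   -5.04] turn [ 0.4 -0.1 -0. ]
```

View pics/w11.png

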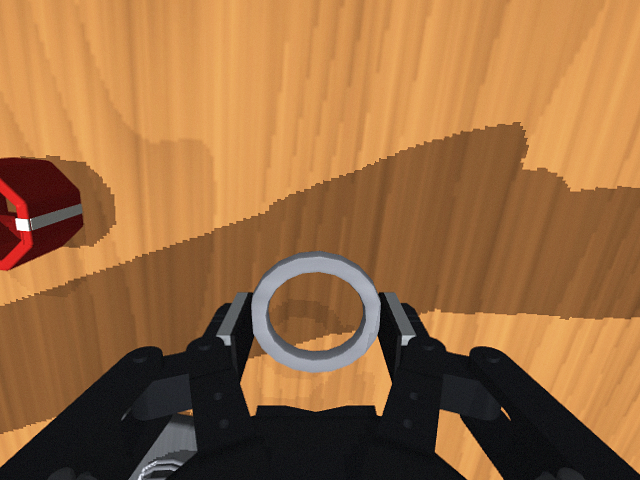

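The steel ring is held at (316,312), the same way as the green one was. Back to the fixture.

```bash
python3 -m jog '{"angular":[[0,0,0],[0,0,0],[0,0,0],[0,0,0],[0,0,0]],"travel":[[-3,-2,-4],[-7.5,-4.8,-4.8],[-12,-7.8,-4.8],[-16,-10.4,-4.8],[-17.5,-11.3,-4.8]],"fingers":[0.5,0.5,0.5,0.5,0.5]}'; python3 -m jog '{"angular":[[0,0,0],[0,0,0],[0,0,0]],"travel":[[0,0,0],[0,0,0],[0,0,0]],"fingers":[0.5,0.5,0.5]}'; python3 -c "
from h import *
plan(540,44,55,95.3)"
```

```text
clock: 13.7
eef_pos: [537.8, 41.4, 104.1]
tool_rot: [3.141, 0.001, 1.659]
force: [-0.3, 0.5, -1.5]
width: 57.0
clock: 14.08
eef_pos: [539.6, 46.7, 102.7]
tool_rot: [3.141, -0.001, 1.666]
force: [-0.4, 0.4, -1.8]
width: 56.8
clock 14.07 pos [539.6  46.7 102.7] rpy [180.   -0.   95.5] w 56.8 F [-0.4  0.4 -1.8]
travel [-0.27  0.01  4.77] turn [ 0.  -0.   0.2]
```

```bash
python3 -m jog '{"angular":[[0,0,0],[0,0,0],[0,0,0],[0,0,0],[0,0,0]],"travel":[[-0.25,0,0.8],[-0.25,0,2.5],[-0.25,0,4],[-0.25,0,4.8],[-0.25,0,4.8]],"fingers":[0.5,0.5,0.5,0.5,0.5]}'; python3 -m jog '{"angular":[[0,0,0],[0,0,0]],"travel":[[0,0,0],[0,0,0.2]],"fingers":[0.5,0.5]}'; python3 -c "
from h import *
plan(540,44,48.5,95.3)"
```

```text
clock: 14.7
eef_pos: [538.5, 42.2, 53.8]
tool_rot: [-3.14, -0.0, 1.663]
force: [0.4, -1.0, -0.5]
width: 57.4
clock: 14.95
eef_pos: [539.6, 42.4, 53.3]
tool_rot: [3.14, -0.0, 1.663]
force: [-0.1, 0.4, -0.4]
width: 57.1
clock 14.95 pos [539.6  42.4  53.3] rpy [179.9  -0.   95.3] w 57.1 F [-0.1  0.4 -0.4]
travel [0.16 0.05 0.48] turn [ 0.1 -0.   0. ]
```

```bash
python3 -m jog '{"angular":[[0,0,0],[0,0,0],[0,0,0]],"travel":[[0.15,0.05,0.2],[0.15,0.05,0.3],[0.15,0.05,0.3]],"fingers":[0.5,0.5,0.5]}'; python3 -m jog '{"angular":[[0,0,0],[0,0,0]],"travel":[[0,0,0.1],[0,0,0.2]],"fingers":[0.5,0.5]}'; python3 -c "
from h import *
plan(540,44,48.5,95.3)"
```

```text
clock: 15.32
eef_pos: [539.4, 43.9, 49.8]
tool_rot: [-3.141, -0.0, 1.663]
force: [0.0, 0.4, 0.3]
width: 56.9
clock: 15.58
eef_pos: [539.6, 43.8, 48.2]
tool_rot: [3.141, -0.0, 1.663]
force: [-1.9, 0.4, 5.5]
width: 56.9
clock 15.57 pos [539.6  43.8  48.2] rpy [180.   -0.   95.3] w 56.9 F [-1.9  0.4  5.5]
travel [ 0.01  0.04 -0.03] turn [ 0. -0. -0.]
```

```bash
python3 -m jog '{"angular":[[0,0,0],[0,0,0],[0,0,0]],"travel":[[0,0,0],[0,0,0],[0,0,0]],"fingers":[0.3,0.18,0.15]}'; python3 -m jog '{"angular":[[0,0,0],[0,0,0],[0,0,0],[0,0,0],[0,0,0]],"travel":[[0,0,-1],[0,0,-4],[0,0,-8],[0,0,-11],[0,0,-11]],"fingers":[0.15,0.1,0,0,0]}';python3 -m jog '{"angular":[[0,0,0],[0,0,0]],"travel":[[0,0,0],[0,0,0]],"fingers":[0,0]}'; python3 - <<'E'
from h import *
c,im=wshot("w12.png");H,S,V=chan(im)
b=box(255,375,160,300)
y=(H>22)&(H<34)&(S>150)&(V>120)&b;print(y.sum(),line(c,y,72))
g=(H>60)&(H<95)&(S>70)&b;u,v,h=hullc(g);print("green",g.sum(),circ(c,h,49))
save(cv2.resize(im[150:300,230:400],None,fx=3,fy=3,interpolation=cv2.INTER_NEAREST),"c12.png")
plan(461,252.5,110,89)
E
```

```text
clock: 15.95
eef_pos: [539.5, 43.9, 47.7]
tool_rot: [-3.142, 0.0, 1.663]
force: [0.0, 0.1, -0.4]
width: 72.2
clock: 16.58
eef_pos: [541.3, 43.9, 160.6]
tool_rot: [3.136, -0.0, 1.663]
force: [-0.1, 1.1, -0.4]
width: 85.3
clock: 16.82
eef_pos: [538.6, 43.9, 156.8]
tool_rot: [-3.139, -0.0, 1.663]
force: [-0.0, 0.4, 0.0]
width: 85.4
319 (array([539.5,  44.9]), array([ 9.5, 33.4]), -6.8)
green 231 (array([540.09116538,  46.62345908]), np.float64(25.788577111948655))
clock 16.88 pos [538.7  43.8 156.8] rpy [-179.9    0.    95.3] w 85.2 F [-0.8  0.4  0.7]
travel [21.5  -5.8   4.69] turn [-0.1  0.   6.3]
```

View pics/c12.png

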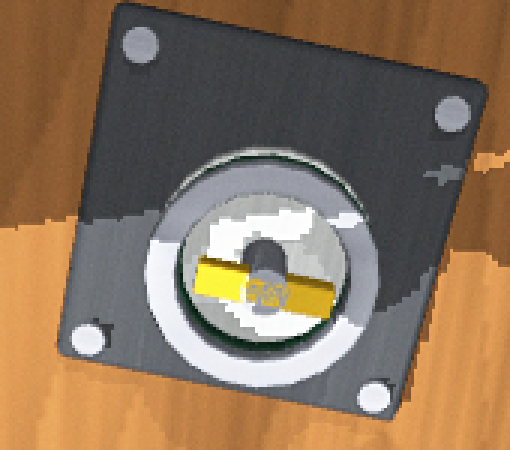

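Both rings are stacked squarely and concentric about the post, steel ring on top; the crop shows its centre at about (262,268). Bar centre (539.5, 44.5), yaw −7°. On to the retainer.

```bash
python3 -m jog '{"angular":[[0,0,1],[0,0,3],[0,0,5],[0,0,6],[0,0,6]],"travel":[[5.3,-1.5,0.5],[10.6,-2.9,1],[16,-4.3,2],[21,-5.7,2.7],[21.5,-5.8,2.7]],"fingers":[0,0,0,0,0]}';python3 -m jog '{"angular":[[0,0,0],[0,0,0]],"travel":[[0,0,0],[0,0,0]],"fingers":[0,0]}'; python3 - <<'E'
from h import *
c,im=wshot("w13.png");H,S,V=chan(im)
r=big(((H<6)|(H>174))&(S>150));print(r.sum())
w=(S<70)&(V>110)&box(200,440,100,400)
for b in blobs(w,8): print(b[0],b[1],[onz(c,*b[0],z)[:2].round(1) for z in(40,8)])
plan(461,252.5,110,89)
save(im[80:440,120:520],"c13.png")
E
```

```text
clock: 17.5
eef_pos: [458.7, 257.0, 129.2]
tool_rot: [-3.138, -0.0, 1.566]
force: [-0.2, 0.7, -0.7]
width: 85.4
clock: 17.75
eef_pos: [462.7, 250.7, 130.8]
tool_rot: [3.141, 0.001, 1.556]
force: [-0.9, -0.3, 0.8]
width: 85.1
3824
(np.float64(281.9), np.float64(243.4)) 73 [array([437.5, 251.5]), array([433.9, 240.9])]
(np.float64(347.2), np.float64(243.4)) 68 [array([485.6, 250.7]), array([488.6, 240. ])]
(np.float64(380.1), np.float64(385.8)) 16 [array([515.7, 121.4]), array([522.9,  92.9])]
(np.float64(357.7), np.float64(391.3)) 86 [array([496.6, 115.9]), array([501.1,  86.7])]
(np.float64(409.7), np.float64(388.9)) 10 [array([541.4, 117.6]), array([552.1,  88.6])]
clock 17.80 pos [462.7 250.7 130.9] rpy [180.    0.   89.1] w 85.5 F [ 0.1 -1.3  0.6]
travel [ 0.18 -0.18  2.09] turn [0.  0.  0.1]
```

View pics/c13.png

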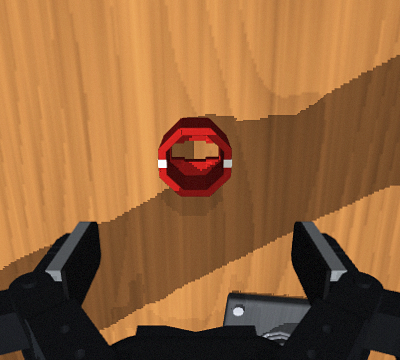

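The retainer is upright at about (315,243), its marks at (282,243) and (347,243), so the slot runs along tool y (yaw −1°). Grasping on the marked flats, well up.

```bash
python3 -m jog '{"angular":[[0,0,0],[0,0,0],[0,0,0],[0,0,0],[0,0,0]],"travel":[[0,-0.1,4],[0,-0.1,8],[0,-0.1,11],[0,-0.1,12.2],[0,-0.1,12.2]],"fingers":[0,0,0,0,0]}';python3 -m jog '{"angular":[[0,0,0],[0,0,0]],"travel":[[0,0,0],[0,0,0]],"fingers":[0,0]}'; python3 - <<'E'
from h import *
c,im=wshot("w14.png");H,S,V=chan(im)
w=(S<70)&(V>110)&box(220,420,150,400)
for b in blobs(w,15): print(b[0],b[1],onz(c,*b[0],40)[:2].round(1))
plan(461.6,251,8,89)
E
```

```text
clock: 18.42
eef_pos: [461.2, 251.6, 8.7]
tool_rot: [-3.141, 0.001, 1.557]
force: [0.6, 0.0, -0.3]
width: 85.5
clock: 18.68
eef_pos: [461.6, 253.0, 9.9]
tool_rot: [3.14, -0.001, 1.559]
force: [-0.4, 0.1, 0.1]
width: 85.3
(np.float64(255.7), np.float64(345.3)) 215 [437.5 251.5]
(np.float64(377.9), np.float64(344.9)) 228 [485.6 251.1]
clock 18.73 pos [461.4 253.    9.8] rpy [ 1.799e+02 -1.000e-01  8.930e+01] w 84.9 F [-0.4  0.   0.2]
travel [-0.2   0.02  0.18] turn [ 0.1 -0.1  0.3]
```

```bash
python3 -m jog '{"angular":[[0,0,0],[0,0,0],[0,0,0]],"travel":[[-0.17,0,0.1],[-0.17,0,0.1],[-0.17,0,0.1]],"fingers":[0.2,0.3,0.4]}';python3 -m jog '{"angular":[[0,0,0],[0,0,0],[0,0,0],[0,0,0]],"travel":[[0,0,0],[0,0,0],[0,0,0],[0,0,0]],"fingers":[0.6,0.7,0.7,0.7]}'; python3 -m jog '{"angular":[[0,0,0],[0,0,0],[0,0,0],[0,0,0],[0,0,0]],"travel":[[0,0,-0.5],[0,0,-2],[0,0,-6],[0,0,-10],[0,0,-10]],"fingers":[0.7,0.7,0.7,0.7,0.7]}'; python3 - <<'E'
from h import *
plan(539.5,44.3,112,83.5)
c,im=wshot("w15.png");H,S,V=chan(im);s=read_state()
w=(S<70)&(V>110)&box(240,420,250,400);zt=s["eef_pos"][2]-8.5+40
for b in blobs(w,15): print(b[0],b[1],onz(c,*b[0],zt)[:2].round(1))
E
```

```text
clock: 19.1
eef_pos: [461.1, 250.9, 8.2]
tool_rot: [3.141, -0.0, 1.558]
force: [0.3, 0.4, 4.7]
width: 52.8
clock: 19.6
eef_pos: [461.1, 250.9, 8.2]
tool_rot: [3.141, -0.0, 1.559]
force: [-0.9, 0.0, 4.9]
width: 53.0
clock: 20.23
eef_pos: [462.8, 251.9, 111.1]
tool_rot: [3.136, -0.003, 1.559]
force: [0.9, 0.4, -1.7]
width: 53.4
clock 20.23 pos [462.8 251.9 111.1] rpy [179.7  -0.2  89.3] w 53.4 F [ 0.9  0.4 -1.7]
travel [-20.67   7.92  -0.11] turn [ 0.3 -0.2  5.8]
(np.float64(399.5), np.float64(337.8)) 79 [495.1 252.8]
(np.float64(254.0), np.float64(343.0)) 220 [437.9 251.4]
(np.float64(377.0), np.float64(342.6)) 210 [486.3 250.8]
```

View pics/w15.png

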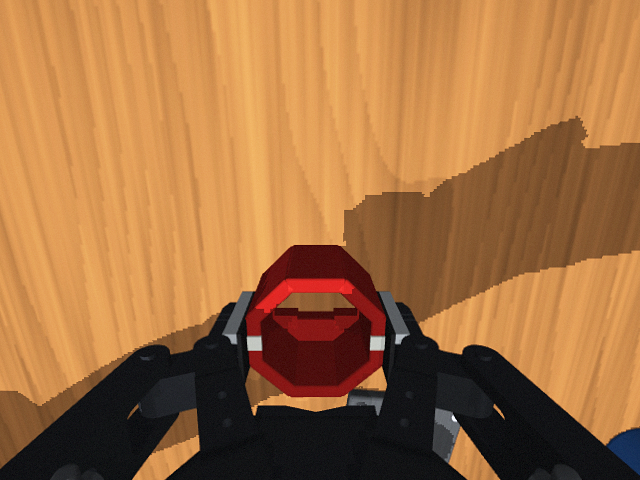

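The retainer is gripped squarely, its marks at (254,343) and (377,343) in line with the pads. Moving over the bar.

```bash
python3 -m jog '{"angular":[[0,0,1],[0,0,2.5],[0,0,4],[0,0,5.5],[0,0,6.2]],"travel":[[-5,1.9,-0.2],[-10,3.8,-0.2],[-15,5.7,-0.2],[-19.5,7.5,-0.2],[-20.7,7.9,-0.2]],"fingers":[0.7,0.7,0.7,0.7,0.7]}'; python3 -m jog '{"angular":[[0,0,0],[0,0,0],[0,0,0],[0,0,0]],"travel":[[0,0,0],[0,0,0],[0,0,0],[0,0,0]],"fingers":[0.7,0.7,0.7,0.7]}'; python3 - <<'E'
from h import *
c,im=wshot("w16.png");H,S,V=chan(im);s=read_state();zt=s["eef_pos"][2]-8.2+40
w=(S<70)&(V>110)&box(245,390,325,360)
B=[(b[1],b[0],onz(c,*b[0],zt)[:2].round(1)) for b in blobs(w,40)]
for b in B: print(b)
y=(H>22)&(H<34)&(S>150)&(V>120)&box(250,390,200,400);print("bar px",y.sum())
if y.sum()>30: print(line(c,y,72))
plan(539.5,44.3,81,83)
E
```

```text
clock: 20.9
eef_pos: [537.5, 38.5, 109.0]
tool_rot: [-3.141, 0.002, 1.444]
force: [-0.2, 1.0, -1.2]
width: 53.4
clock: 21.4
eef_pos: [537.1, 44.1, 109.8]
tool_rot: [-3.141, -0.0, 1.452]
force: [0.4, 0.9, -2.2]
width: 53.0
(210, (np.float64(254.1), np.float64(342.5)), array([513.2,  47.7]))
(212, (np.float64(376.9), np.float64(342.6)), array([560.3,  42. ]))
bar px 0
clock 21.45 pos [537.1  43.8 109.8] rpy [-180.    -0.    83.2] w 53.3 F [-0.3 -0.3 -2.5]
travel [0.07 0.23 2.88] turn [-0.  -0.   0.2]
```

```bash
python3 -m jog '{"angular":[[0,0,0],[0,0,0],[0,0,0],[0,0,0],[0,0,0]],"travel":[[0,0.25,1],[0,0.25,2.2],[0,0.25,2.5],[0,0.25,2.5],[0,0.25,2.5]],"fingers":[0.7,0.7,0.7,0.7,0.7]}'; python3 - <<'E'
from h import *
c,im=wshot("w17.png");H,S,V=chan(im);s=read_state();zt=s["eef_pos"][2]-8.2+40
B=[onz(c,*b[0],zt)[:2] for b in blobs((S<70)&(V>110)&box(245,390,325,360),40)]
print(np.round(B,1),np.mean(B,0).round(1))
plan(539.5,44.3,75,83)
E
```

```text
clock: 22.08
eef_pos: [539.9, 42.5, 84.9]
tool_rot: [3.141, -0.0, 1.45]
force: [1.1, -0.1, -1.5]
width: 53.0
[[516.1  46.2]
 [563.2  40.4]] [539.6  43.3]
clock 22.12 pos [540.   42.6  85. ] rpy [180.   -0.   83.1] w 53.1 F [ 0.1 -0.2 -1.9]
travel [ 0.17 -0.07  1.  ] turn [ 0.  -0.   0.1]
```

```bash
python3 -m jog '{"angular":[[0,0,0],[0,0,0],[0,0,0],[0,0,0]],"travel":[[0.1,0,0],[0.1,0,0.3],[0.1,0,0.6],[0.1,0,0.8]],"fingers":[0.7,0.7,0.7,0.7]}'; python3 -m jog '{"angular":[[0,0,0],[0,0,0]],"travel":[[0,0,0.3],[0,0,0.5]],"fingers":[0.7,0.7]}'; python3 -c "
from h import *
plan(539.5,44.3,65,83)"
```

```text
clock: 22.62
eef_pos: [539.8, 43.6, 76.5]
tool_rot: [-3.141, 0.0, 1.45]
force: [0.3, 0.1, -0.6]
width: 53.0
clock: 22.88
eef_pos: [539.8, 43.6, 71.5]
tool_rot: [-3.141, 0.0, 1.45]
force: [0.9, 0.1, -1.0]
width: 53.3
clock 22.88 pos [539.8  43.6  71.5] rpy [-180.     0.    83.1] w 53.3 F [ 0.9  0.1 -1. ]
travel [ 0.07 -0.04  0.65] turn [-0.   0.   0.1]
```

```bash
python3 -m jog '{"angular":[[0,0,0],[0,0,0],[0,0,0],[0,0,0]],"travel":[[0,0,0.3],[0,0,0.6],[0,0,0.9],[0,0,1.0]],"fingers":[0.7,0.7,0.7,0.7]}'; python3 -m jog '{"angular":[[0,0,0],[0,0,0]],"travel":[[0,0,0.1],[0,0,0.1]],"fingers":[0.7,0.7]}'; python3 -c "
from h import *
plan(539.5,44.3,60,83);print(read_state()['qpos'].round(2))
c,im=wshot('w18.png');H,S,V=chan(im)
print([(b[0],b[1]) for b in blobs((S<70)&(V>110)&box(245,390,325,360),40)])"
```

```text
clock: 23.38
eef_pos: [540.0, 43.6, 62.3]
tool_rot: [3.141, -0.0, 1.45]
force: [-1.8, 0.6, 8.5]
width: 53.2
clock: 23.62
eef_pos: [540.0, 43.6, 61.5]
tool_rot: [3.141, -0.0, 1.45]
force: [-2.5, 0.2, 9.2]
width: 52.8
clock 23.62 pos [540.   43.6  61.5] rpy [180.   -0.   83.1] w 52.8 F [-2.5  0.2  9.2]
travel [ 0.06 -0.06  0.15] turn [ 0.  -0.   0.1]
[-0.32  0.75  0.29  1.96 -0.43  0.49  0.16]
[((np.float64(254.1), np.float64(342.9)), 223), ((np.float64(376.9), np.float64(342.6)), 212)]
```

```bash
python3 -m jog '{"angular":[[0,0,-3],[0,0,-9],[0,0,-15],[0,0,-21],[0,0,-25]],"travel":[[0,0,0.05],[0,0,0.05],[0,0,0.05],[0,0,0.05],[0,0,0.05]],"fingers":[0.7,0.7,0.7,0.7,0.7]}'; python3 -c "
from h import *
plan(539.7,44.0,61,173);print(read_state()['torque'].round(2),read_state()['qpos'].round(2))
c,im=wshot('w19.png');H,S,V=chan(im)
print([(b[0],b[1]) for b in blobs((S<70)&(V>110)&box(245,390,325,360),40)])"
```

```text
clock: 24.3
eef_pos: [541.4, 43.7, 61.5]
tool_rot: [3.138, 0.0, 1.889]
force: [0.4, -0.3, 9.3]
width: 52.9
clock 24.30 pos [541.4  43.7  61.5] rpy [179.8   0.  108.2] w 52.9 F [ 0.4 -0.3  9.3]
travel [ 0.09 -0.16  0.05] turn [  0.2   0.1 -64.8]
[ 0.03  0.11 -0.15] [-0.25  0.74  0.18  1.96 -0.27  0.47  0.44]
[((np.float64(254.1), np.float64(342.5)), 210), ((np.float64(377.0), np.float64(342.5)), 211)]
```

Turning freely with the marks unmoved in the grip (no slip). Continuing.

```bash
python3 -m jog '{"angular":[[0,0,-5],[0,0,-11],[0,0,-17],[0,0,-23],[0,0,-29]],"travel":[[0,-0.1,0],[0,-0.1,0],[0,-0.1,0],[0,-0.1,0],[0,-0.1,0]],"fingers":[0.7,0.7,0.7,0.7,0.7]}'; python3 -c "
from h import *
plan(539.7,44.0,61,173);print(read_state()['torque'].round(2))"
```

```text
clock: 24.98
eef_pos: [540.7, 43.5, 61.5]
tool_rot: [3.139, 0.002, 2.396]
force: [0.0, -0.0, 8.2]
width: 53.0
clock 24.98 pos [540.7  43.5  61.5] rpy [1.798e+02 1.000e-01 1.373e+02] w 53.0 F [ 0.  -0.   8.2]
travel [ 0.1  -0.03  0.05] turn [  0.1   0.2 -35.7]
[ 0.01  0.1  -0.08]
```

```bash
python3 -m jog '{"angular":[[0,0,-6],[0,0,-13],[0,0,-20],[0,0,-27],[0,0,-33]],"travel":[[0.05,0,0],[0.05,0,0],[0.05,0,0],[0.05,0,0],[0.05,0,0]],"fingers":[0.7,0.7,0.7,0.7,0.7]}'; python3 -m jog '{"angular":[[0,0,-2],[0,0,-2.5],[0,0,-2.5]],"travel":[[0,0,0],[0,0,0],[0,0,0]],"fingers":[0.7,0.7,0.7]}'; python3 -c "
from h import *
plan(539.7,44.0,59,173);print(read_state()['torque'].round(2))
c,im=wshot('w20.png');H,S,V=chan(im)
print([(b[0],b[1]) for b in blobs((S<70)&(V>110)&box(245,390,325,360),40)])"
```

```text
clock: 25.6
eef_pos: [540.3, 43.8, 61.5]
tool_rot: [3.14, 0.004, 2.972]
force: [0.0, -0.5, 7.8]
width: 53.5
clock: 25.98
eef_pos: [540.3, 43.8, 61.5]
tool_rot: [3.14, 0.003, 3.012]
force: [0.5, 0.3, 8.6]
width: 52.9
clock 25.98 pos [540.3  43.8  61.5] rpy [179.9   0.2 172.6] w 52.9 F [0.5 0.3 8.6]
travel [0.06 0.01 0.25] turn [ 0.1  0.2 -0.4]
[ 0.04  0.03 -0.13]
[((np.float64(254.0), np.float64(342.5)), 206), ((np.float64(377.1), np.float64(342.6)), 208)]
```

```bash
for i in 1 2; do :; done; python3 -m jog '{"angular":[[0,0,-0.3],[0,0,-0.3],[0,0,-0.3]],"travel":[[0,0,0.1],[0,0,0.2],[0,0,0.2]],"fingers":[0.7,0.7,0.7]}'; python3 -m jog '{"angular":[[0,0,0],[0,0,0]],"travel":[[0,0,0.1],[0,0,0.1]],"fingers":[0.7,0.7]}';python3 -m jog '{"angular":[[0,0,0],[0,0,0]],"travel":[[0,0,0.1],[0,0,0.1]],"fingers":[0.7,0.7]}'
```

```text
clock: 26.4
eef_pos: [540.3, 43.8, 59.6]
tool_rot: [3.141, 0.004, 3.017]
force: [-0.0, 0.1, 11.3]
width: 53.1
clock: 26.65
eef_pos: [540.4, 43.8, 59.2]
tool_rot: [3.141, 0.004, 3.017]
force: [-0.1, -0.9, 13.8]
width: 53.2
clock: 26.9
eef_pos: [540.4, 43.8, 59.1]
tool_rot: [3.141, 0.004, 3.017]
force: [-3.4, -0.1, 24.3]
width: 53.2
```

```bash
python3 -m jog '{"angular":[[0,0,0],[0,0,0],[0,0,0],[0,0,0]],"travel":[[0,0,0],[0,0,0],[0,0,0],[0,0,0]],"fingers":[0.7,0.7,0.7,0.7]}'; python3 - <<'E'
from h import *
c,im=wshot("w21.png");s=get_image("side");t=get_image("top");save(s,"s21.png")
H,S,V=chan(im)
B=[onz(c,*b[0],91)[:2] for b in blobs((S<70)&(V>110)&box(245,390,325,360),40)]
d=B[1]-B[0];print(np.round(B,1),np.mean(B,0),np.degrees(np.arctan2(d[1],d[0])))
a=np.vstack([cv2.resize(im[240:400,220:410],(380,320)),]);b=cv2.resize(s[200:360,190:380],(380,320))
save(np.hstack([a,b]),"c21.png")
# tools/tin moved? compare with the first top and side pictures
for n,x in(("top",t),("side",s)):
    o=np.load(n+".npy")
    for k,q in dict(top=dict(tin=(262,300,125,170),spanner=(355,395,150,240),driver=(450,510,270,360)),side=dict(tin=(190,235,250,300),spanner=(245,325,215,250),driver=(360,435,180,208)))[n].items():
        x0,x1,y0,y1=q;print(n,k,"changed px",int((np.abs(x[y0:y1,x0:x1].astype(int)-o[y0:y1,x0:x1]).max(2)>60).sum()))
E
```

```text
clock: 27.4
eef_pos: [540.4, 43.8, 59.1]
tool_rot: [3.141, 0.004, 3.017]
force: [-3.0, 0.3, 23.7]
width: 53.2
[[535.4  19.7]
 [541.5  66.8]] [538.45510582  43.27090413] 82.53531017976893
top tin changed px 78
top spanner changed px 0
top driver changed px 0
side tin changed px 38
side spanner changed px 338
side driver changed px 0
```

View pics/c21.png

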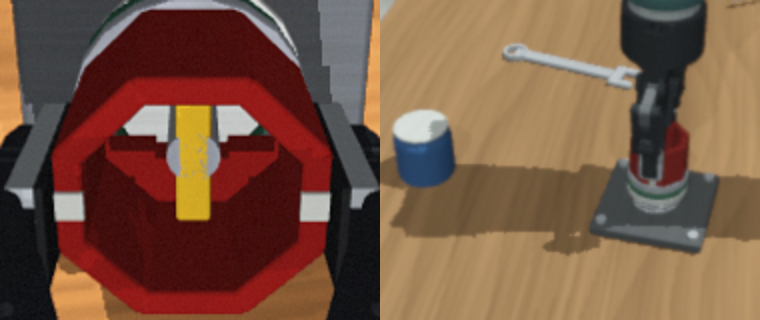

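The wrist crop shows the bar above the floor and square across the slot, and the side crop shows the stack pressed down. The tin and spanner are in place, and their changed pixels look like shadow and the arm crossing the view.

```bash
python3 -c "
from cell import *
print(finish_job());s=read_state();print(s['clock'],s['eef_pos'],s['force'],s['width'])"
```

```text
the job is handed in; nothing more can be done
None
the job is handed in; nothing more can be done
```

The clutch is assembled and handed in at about 27.6 s of the 64 s. The arm is still gripping the retainer and pressing it on the stop.

- **Rings:** the green ring went on first, then the steel ring. The green ring measured within about 1 mm of the post axis. For the steel ring, its own circle fit was not run after placing; it looked concentric and square in the wrist picture.
- **Retainer:** the slot passed over the bar with no contact force, and I pushed it down and turned it 90° without slip in the grip. The last check put the slot 89.5° from the bar, and the wrist picture shows the bar square across it, above the floor.
- **Press:** the tool stopped going down at 59.1 mm, which puts the retainer's underside at about 51 mm, the stop height. The force rose steeply to a steady 24 N, against the 14 N needed; grip opening was 53 mm.
- **Spanner, screwdriver and tin:** the top view shows no change for the spanner and screwdriver. The before/after comparison did flag changed pixels at the tin (top and side views) and at the spanner (side view). From the last side picture I put these down to the arm and its shadow, as both stand where they were.
- **Disagreement:** the side camera read positions 3 to 20 mm different in y from the top and wrist cameras, so I relied on those two. The retainer's last centre measured about 1 mm off the bar centre in x and y, within calibration error.

I viewed 12 pictures, two past the budget of 10.

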